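# Teach the vial loader by pointing

### The job

Teach the vial loader its next move by pointing: hold the shut fingertips still about 3 cm above the centre of the red vial cap for two seconds, then in the same way above the green ring at the free well of the heating block, then press the green key on the teach pad fully down and let it come back up. Only point: do not touch or lift any vial, rack, block or ring, and stay well above (more than 10 cm) any other vial that you pass directly over, so that it is not recorded by mistake. Leave the red key, the beaker and the screwdriver alone, and finish clear of everything.

Things in the scene. Friction and masses are not known exactly. Their poses are not given: they have to be found in the camera images.
- vial_red: Glass sample vial, 22 mm diameter, 78 mm tall, standing upright and loose in a well so that its top 33 mm stand out. Origin: centre of its underside, z up; the top of the cap is 78 mm above the origin. This one has the RED cap (22 mm across, 11 mm high). It stands in any of the four wells of the white rack.
- vial_blue: Glass sample vial, 22 mm diameter, 78 mm tall, standing upright and loose in a well so that its top 33 mm stand out. Origin: centre of its underside, z up; the top of the cap is 78 mm above the origin. Clear glass, blue cap; in the white rack; leave alone.
- vial_yellow: Glass sample vial, 22 mm diameter, 78 mm tall, standing upright and loose in a well so that its top 33 mm stand out. Origin: centre of its underside, z up; the top of the cap is 78 mm above the origin. Clear glass, yellow cap; in the white rack; leave alone.
- vial_white: Glass sample vial, 22 mm diameter, 78 mm tall, standing upright and loose in a well so that its top 33 mm stand out. Origin: centre of its underside, z up; the top of the cap is 78 mm above the origin. Clear glass, white cap; in the white rack; leave alone.
- vial_amber0: Glass sample vial, 22 mm diameter, 78 mm tall, standing upright and loose in a well so that its top 33 mm stand out. Origin: centre of its underside, z up; the top of the cap is 78 mm above the origin. Amber glass, black cap; in the dark heating block; leave alone.
- vial_amber1: Glass sample vial, 22 mm diameter, 78 mm tall, standing upright and loose in a well so that its top 33 mm stand out. Origin: centre of its underside, z up; the top of the cap is 78 mm above the origin. Amber glass, black cap; in the dark heating block; leave alone.
- vial_amber2: Glass sample vial, 22 mm diameter, 78 mm tall, standing upright and loose in a well so that its top 33 mm stand out. Origin: centre of its underside, z up; the top of the cap is 78 mm above the origin. Amber glass, black cap; in the dark heating block; leave alone.
- ring: Flat bright green marker ring fixed round the mouth of the one free well of the dark heating block (any of its four wells): 40 mm outside, 25 mm inside diameter, 3 mm high. Origin: centre of its underside, on the block's top face (55 mm above the bench), z up. The vials in the neighbouring wells, 64 mm away, rise 33 mm above the block's top.
- rack: White plastic block, 130 x 130 x 55 mm, fixed, with four wells 45 mm deep in a square of 64 mm pitch, all four holding vials with coloured caps. Origin: centre of its underside. It stands on the left or on the right of the bench.
- block: Dark steel heating block (cold), same size and wells as the rack, fixed, on the other side: three amber vials and one free well with the green ring. Origin: centre of its underside.
- pad: White teach pad, 75 x 130 x 22 mm, fixed on the bench between rack and block, with a green and a red round key side by side along its y axis. Origin: centre of its underside.
- key_green_top (a point): Centre of the top face of the green key on the teach pad (28 mm diameter, sprung: pushed straight down it travels 6 mm, 5 N at the bottom, and comes back by itself). The point moves with the key; z up. The red key is 60 mm away.
- key_green (a joint): Travel of the green key in m: 0 released, 0.006 fully down.
- key_red (a joint): Travel of the red (cancel) key in m: 0 released, 0.006 fully down. Not to be pressed.
- beaker: Glass beaker, 68 mm diameter, 85 mm tall, loose, on the far side of the bench beyond the teach pad; leave alone. Origin: centre of its underside.
- driver: Screwdriver with an orange handle, 180 mm long, lying loose across the far side of the bench beside the beaker; leave alone. Origin: on its underside, its length along x.
Not all that is in view belongs to the job. Leave any turquoise look-alike of the vial_red alone.

How it is judged:
By the outcome, as a careful person would: the job done as asked, in the order asked, and still so for the second after the job is handed in, with the robot touching nothing.
It also fails if it takes over 58 s, if anything falls off the work surface, if the arm or the gripper's body presses on something with over 40 N, if the wrist force passes 120 N, or if a joint passes its speed limit or range.

### The arm

A 6-joint arm with a two-finger parallel gripper is mounted at the origin on the work surface. World frame = base frame: x ahead of the robot, y to its left, z up, the work surface at z = 0. Lengths are in m, angles in rad, forces in N, time in s.
With the tool pointing down it reaches from about 0.3 to 0.875 m from the base axis. Payload 6.4 kg.
Tool frame: the origin (TCP) lies midway between the tips of the shut fingers; the grasp point (between the pads) lies 19 mm behind it; z points along the fingers, y is the line along which they close (so a half turn about z gives the same grasp; the last joint's range is limited). The gripper opens to 85 mm and grips with 20 to 120 N. Pads are 22 mm wide; open, the fingers measure 114 mm over their backs; the gripper's body (76 mm by 85 mm) begins 54 mm behind the grasp point. The pads swing forward as they close: fully open they stand 13 mm farther back than shut.
Start: joints at [-1.48, 0.181, 1.607, -0, 1.354, -0.206], TCP at [0.168, -0.55, 0.231] pointing down, gripper open.
Joint ranges: [-2.99, 2.99], [-0.89, 2.07], [0.3, 2.58], [-1.14, 4.28], [0, 2.63], [-3.12, 3.12]. Speed limits (rad/s): [2.57, 2.57, 3.01, 3.14, 3.14, 3.14].

### API

Orientations are given as a unit quaternion [w, x, y, z].
In Python, from bench import status, camera, ctrl gives the robot as it stands. The module is installed in compiled form; this text tells all that it offers.
- The arm moves only by the shell command python3 -m handwheel 'ROWS'. ROWS is JSON, a list that holds one entry, the list of rows, each a list of 7 numbers: the opening, from -1 (shut) to 1 (fully open), then the shift along the tool's x, y, z in cm, then the turn, a rotation vector about the tool's x, y, z in degrees. A call has 1 to 10 rows; each row is the pose to reach, as a shift and turn from the pose commanded when the call began, along the tool's axes at that moment; what a row does not reach only later rows make up. A row lasts 1/8 s, in which the tool goes at most 62.5 mm and 10.7 degrees, less where a joint would pass 70% of its speed; a pose out of reach is approached as far as the arm can. A call with a gripper value outside its range is refused whole. The fingers move at their own pace and stop on an object; the grip force is fixed at half the most. Time passes only in rows, so rows that repeat a pose let the fingers close. It gives the time, the measured TCP pose, the force, the opening and the grip force at its end, in the units of the state.
- status.get_obs(): the state, without advancing time (a new reading comes with each control period).
- camera(name): name is "scene" or "top" or "wrist"; returns a dict with "frame" (400x640x3 uint8, blue, green, red), "depth" (400x640 float32, m along the optical axis (not along the pixel's ray), 0 where there is no reading), "fx", "fy", "cx", "cy" (pixels), "extrinsics" (4x4, takes a point from camera to world coordinates); the wrist camera has in their place "hand_eye" (4x4, takes a point from camera to tool coordinates, whose origin is the TCP and whose axes are the flange's). Camera axes: x right, y down, z forward; pixel columns grow to the right and rows downward; lengths in m; the calibration is good to about 2 mm. A picture is of the moment at which its call begins: read the wrist's pose just before it.
- ctrl.hand_in(): hands the job in; it is judged then, once.
The state is a dict: "time_s": time; "q": joint angles; "dq": joint speeds; "joint_efforts": joint torques, N m; "eef_pos": TCP position; "eef_rot": TCP orientation; "wrist_force": force on the tool from outside, world axes, zero at the start; "torque": the same for the moment, N m; "opening": opening from 0.0 (shut) to 1.0 (fully open); "grasp_force": force on a finger pad.
Only numpy, scipy, OpenCV 4.12 (cv2) and the standard library are available. Lean on these libraries where they do the work, as an engineer would, in place of code of your own. Each camera call takes 0.05 s, during which the arm holds its last target. There are 200 camera calls.

## Working session

There is one attempt and no reset: what is moved stays moved. The work goes in short steps, Python scripts to look and compute and a shell command to move; the robot and the scene stay as the last step left them, time stands still between calls to the robot, and variables do not carry over. Pictures are saved under pics/ and viewed, at most 10 in all, crops included, and the job is handed in when it is done.

```bash
mkdir -p pics; cat > h.py <<'E'
import numpy as np, cv2
from bench import status, camera, ctrl
from scipy.spatial.transform import Rotation as R
def pts(c,M):
    d=c["depth"];v,u=np.mgrid[:d.shape[0],:d.shape[1]]
    P=np.stack([(u-c["cx"])/c["fx"]*d,(v-c["cy"])/c["fy"]*d,d],-1)
    return P@M[:3,:3].T+M[:3,3]
E
python3 - <<'E'
from h import *
o=status.get_obs();print(o["time_s"],o["eef_pos"],o["eef_rot"],o["opening"])
for n in("top","scene"):
    c=camera(n);cv2.imwrite(f"pics/{n}1.png",c["frame"]);np.savez(f"{n}1.npz",**{k:c[k] for k in c})
    print(c["extrinsics"].round(3).tolist())
E
```

```text
0.0 [ 0.16810862 -0.54928988  0.23038437] [-8.77759538e-04  9.89010611e-01  1.47841942e-01  3.80007838e-05] 0.9997746751777342
[[0.03, -0.994, 0.11, 0.496], [-1.0, -0.03, 0.004, 0.0], [-0.001, -0.11, -0.994, 0.926], [0.0, 0.0, 0.0, 1.0]]
[[-0.648, 0.409, -0.642, 1.168], [0.761, 0.338, -0.553, 0.478], [-0.009, -0.848, -0.531, 0.52], [0.0, 0.0, 0.0, 1.0]]
```

View pics/top1.png

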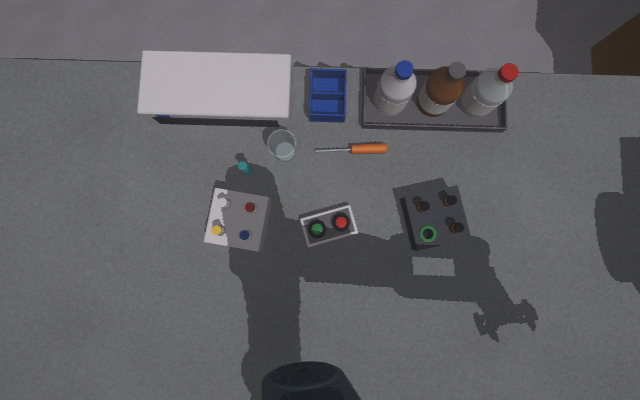

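View pics/scene1.png

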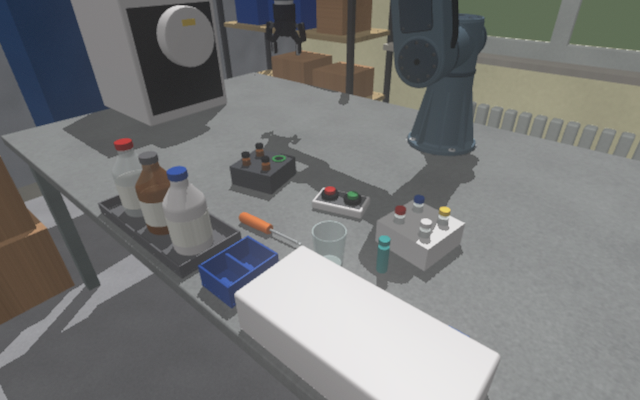

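The top view shows the red cap at (250,207), with blue (244,235), white (223,203) and yellow (217,230) around it. The ring is at (428,234), the green key at (317,229) and the red key at (341,222). The turquoise decoy is at (243,167), outside the rack.

```bash
python3 - <<'E'
from h import *
c=dict(np.load("top1.npz"));P=pts(c,c["extrinsics"]);E=c["extrinsics"]
hsv=cv2.cvtColor(c["frame"],cv2.COLOR_BGR2HSV)
def ray(u,v,z):
    d=E[:3,:3]@np.array([(u-c["cx"])/c["fx"],(v-c["cy"])/c["fy"],1]);return E[:3,3]+d*(z-E[2,3])/d[2]
for n,(u,v),hs,z in[("red",(250,207),(0,),.088),("blue",(244,235),(115,),.088),("yel",(217,230),(25,),.088),("ring",(428,234),(65,),.058),("green",(317,229),(65,),None),("redkey",(341,222),(0,),None)]:
    m=np.zeros(hsv.shape[:2],bool);w=slice(v-12,v+13),slice(u-12,u+13)
    h=hsv[w].astype(int);dh=np.abs((h[...,0]-hs[0]+90)%180-90)
    m[w]=(dh<14)&(h[...,1]>110)&(h[...,2]>50)
    p=P[m];vv,uu=np.nonzero(m)
    zt=np.percentile(p[:,2],80); t=p[p[:,2]>zt-.006]
    print(n,m.sum(),uu.min(),uu.max(),vv.min(),vv.max(),"ztop",zt.round(4),"mid",((t.min(0)+t.max(0))/2).round(4),"med",np.median(t,0).round(4),"ray",ray((uu.min()+uu.max())/2,(vv.min()+vv.max())/2,z or zt).round(4))
I=[cv2.resize(c["frame"][v-40:v+40,u-50:u+50],(400,320),interpolation=cv2.INTER_CUBIC) for u,v in((240,215),(428,220))]
cv2.imwrite("pics/crop.png",np.hstack(I))
w=camera("wrist");print(w["hand_eye"].round(3).tolist(),w["fx"],w["cx"],w["cy"])
print(R.from_quat(status.get_obs()["eef_rot"],scalar_first=True).as_matrix().round(3).tolist())
E
```

```text
red 68 246 254 203 211 ztop 0.0897 mid [0.5641 0.1693 0.0877] med [0.5643 0.1691 0.0886] ray [0.5642 0.1689 0.088 ]
blue 62 240 248 231 239 ztop 0.0899 mid [0.5005 0.1789 0.0889] med [0.5007 0.1792 0.0887] ray [0.5004 0.1792 0.088 ]
yel 76 212 221 225 234 ztop 0.09 mid [0.5087 0.1264 0.5061] med [0.5101 0.2427 0.0887] ray [0.5109 0.242  0.088 ]
ring 116 420 435 226 241 ztop 0.0598 mid [ 0.5172 -0.2428  0.0591] med [ 0.5178 -0.2438  0.0588] ray [ 0.517  -0.2429  0.058 ]
green 68 311 322 224 232 ztop 0.0457 mid [0.5224 0.0169 0.0446] med [0.5236 0.016  0.0446] ray [0.5224 0.017  0.0457]
redkey 111 335 346 216 227 ztop 0.046 mid [ 0.5397 -0.0397  0.0449] med [ 0.5385 -0.0405  0.0446] ray [ 0.5395 -0.0396  0.046 ]
[[-0.0, -0.961, -0.275, 0.069], [1.0, -0.0, -0.0, 0.0], [0.0, -0.275, 0.961, -0.142], [0.0, 0.0, 0.0, 1.0]] 350.54599027137397 323.40859240209517 201.63911559747177
[[0.956, 0.292, -0.0], [0.292, -0.956, 0.001], [0.0, -0.001, -1.0]]
```

View pics/crop.png

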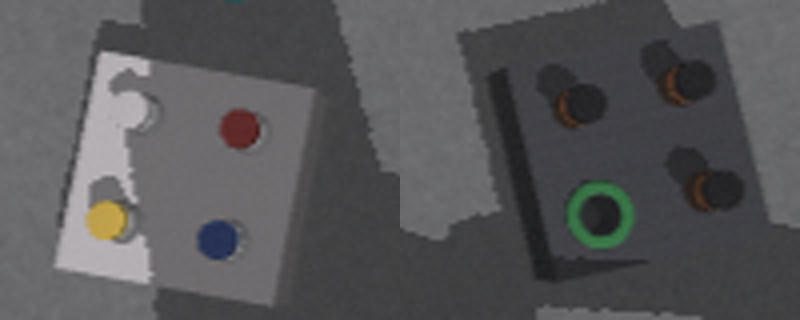

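The red cap is at (0.564, 0.169) and the ring at (0.517, -0.243). The green key is near (0.52, 0.017). I'm shutting the fingers and moving high towards the red cap.

```bash
python3 -m handwheel '[[[-1,2,-2,-1,0,0,0],[-1,6,-6,-2,0,0,0],[-1,10,-10,-2,0,0,0],[-1,14,-14,-2,0,0,0],[-1,18,-18,-2,0,0,0],[-1,22,-21.5,-2,0,0,0],[-1,26,-25.5,-2,0,0,0],[-1,30,-29.5,-2,0,0,0],[-1,33,-32,-2,0,0,0],[-1,35,-34,-2,0,0,0]]]'
python3 -m handwheel '[[[-1,3,-3,0,0,0,0],[-1,6,-6,0,0,0,0],[-1,10,-10,0,0,0,0],[-1,14,-14,0,0,0,0],[-1,18,-18,0,0,0,0],[-1,21,-21,0,0,0,0],[-1,23,-22.5,0,0,0,0],[-1,23.8,-23.1,0,0,0,0],[-1,23.8,-23.1,0,0,0,0],[-1,23.8,-23.1,0,0,0,0]]]'
cat >> h.py <<'E'
def look(name,tgts):
    o=status.get_obs();c=camera("wrist");T=np.eye(4);T[:3,:3]=R.from_quat(o["eef_rot"],scalar_first=True).as_matrix();T[:3,3]=o["eef_pos"]
    M=T@c["hand_eye"];cv2.imwrite(f"pics/{name}.png",c["frame"]);P=pts(c,M)
    print(o["time_s"],o["eef_pos"].round(4),o["opening"],o["wrist_force"].round(1))
    for t in tgts:
        d=T[:3,:3].T@(np.array(t)-T[:3,3]);print("target",t,"tool shift cm",(d*100).round(2))
    return c,P
def blob(c,P,h0,zlo,zhi,near,rad=.04):
    h=cv2.cvtColor(c["frame"],cv2.COLOR_BGR2HSV).astype(int)
    m=(np.abs((h[...,0]-h0+90)%180-90)<14)&(h[...,1]>90)&(h[...,2]>40)&(P[...,2]>zlo)&(P[...,2]<zhi)&(c["depth"]>0)&(np.hypot(P[...,0]-near[0],P[...,1]-near[1])<rad)
    p=P[m];print("blob",m.sum(),"circle",cv2.minEnclosingCircle(p[:,:2].astype(np.float32)) ,"z",np.median(p[:,2]).round(4))
E
python3 - <<'E'
from h import *
c,P=look("w1",[(.564,.169,.118)])
blob(c,P,0,.08,.1,(.564,.169))
E
```

```text
time_s: 1.4
eef_pos: [0.404, -0.1206, 0.2512]
eef_rot: [-0.0, 0.989, 0.149, 0.0]
wrist_force: [0.7, -0.2, 0.2]
opening: -0.0
grasp_force: 0.0
time_s: 2.65
eef_pos: [0.5631, 0.1672, 0.2512]
eef_rot: [0.0, 0.989, 0.147, -0.0]
wrist_force: [-0.9, -0.6, -0.6]
opening: 0.003
grasp_force: 0.0
2.65 [0.5631 0.1672 0.2512] 0.002703200141469671 [-0.9 -0.6 -0.6]
target (0.564, 0.169, 0.118) tool shift cm [ 0.15 -0.15 13.32]
blob 481 circle ((0.5670520067214966, 0.1699148565530777), 0.011195776984095573) z 0.0876
```

```bash
python3 -m handwheel '[[[-1,0.3,-0.15,2,0,0,0],[-1,0.3,-0.15,5,0,0,0],[-1,0.3,-0.15,8,0,0,0],[-1,0.3,-0.15,10,0,0,0],[-1,0.3,-0.15,11.5,0,0,0],[-1,0.3,-0.15,12.5,0,0,0],[-1,0.3,-0.15,13,0,0,0],[-1,0.3,-0.15,13.3,0,0,0],[-1,0.3,-0.15,13.3,0,0,0],[-1,0.3,-0.15,13.3,0,0,0]]]'
python3 - <<'E'
from h import *
c,P=look("w2",[(.5655,.1695,.118)])
blob(c,P,0,.08,.1,(.564,.169))
E
```

```text
time_s: 3.95
eef_pos: [0.5663, 0.1705, 0.1189]
eef_rot: [0.0, 0.989, 0.148, 0.0]
wrist_force: [0.3, -0.1, 0.1]
opening: 0.002
grasp_force: 0.0
3.95 [0.5663 0.1705 0.1189] 0.0024956412374841338 [ 0.3 -0.1  0.1]
target (0.5655, 0.1695, 0.118) tool shift cm [-0.1   0.07  0.09]
blob 1105 circle ((0.5674036741256714, 0.17015410959720612), 0.011189805343747139) z 0.0875
```

View pics/w2.png

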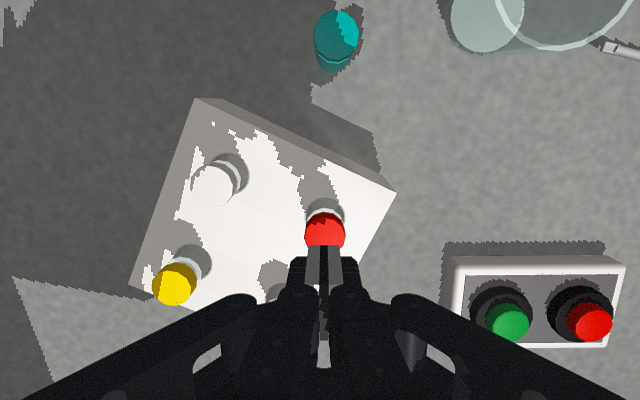

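The shut tips are over the red cap, which shows at (325,232). The offset is about 1 mm, so I'm holding here for 2.5 s and then going straight up.

```bash
for i in 1 2; do python3 -m handwheel '[[[-1,0,0,0,0,0,0],[-1,0,0,0,0,0,0],[-1,0,0,0,0,0,0],[-1,0,0,0,0,0,0],[-1,0,0,0,0,0,0],[-1,0,0,0,0,0,0],[-1,0,0,0,0,0,0],[-1,0,0,0,0,0,0],[-1,0,0,0,0,0,0],[-1,0,0,0,0,0,0]]]'; done
python3 -m handwheel '[[[-1,0,0,-1,0,0,0],[-1,0,0,-4,0,0,0],[-1,0,0,-8,0,0,0],[-1,0,0,-11,0,0,0],[-1,0,0,-13,0,0,0],[-1,0,0,-14,0,0,0],[-1,0,0,-14,0,0,0]]]'
python3 - <<'E'
from h import *
look("w3",[(.517,-.243,.25)])
E
```

```text
time_s: 5.25
eef_pos: [0.5659, 0.1704, 0.1183]
eef_rot: [0.0, 0.989, 0.148, -0.0]
wrist_force: [-0.2, -0.3, -0.6]
opening: -0.001
grasp_force: 0.0
time_s: 6.5
eef_pos: [0.5659, 0.1705, 0.1183]
eef_rot: [-0.0, 0.989, 0.148, -0.0]
wrist_force: [0.6, -0.2, 0.1]
opening: 0.004
grasp_force: 0.0
time_s: 7.38
eef_pos: [0.5662, 0.1705, 0.259]
eef_rot: [0.0, 0.989, 0.148, 0.001]
wrist_force: [-0.4, 0.4, -0.0]
opening: -0.003
grasp_force: 0.0
7.375 [0.5662 0.1705 0.259 ] -0.003249848647585157 [-0.4  0.4 -0. ]
target (0.517, -0.243, 0.25) tool shift cm [-16.8   38.1    0.89]
```

```bash
python3 -m handwheel '[[[-1,-1,2,0,0,0,0],[-1,-2.5,6,0,0,0,0],[-1,-4.5,10,0,0,0,0],[-1,-6,14,0,0,0,0],[-1,-8,18,0,0,0,0],[-1,-10,22,0,0,0,0],[-1,-11.5,26,0,0,0,0],[-1,-13,30,0,0,0,0],[-1,-15,34,0,0,0,0],[-1,-16,36.5,0,0,0,0]]]'
python3 -m handwheel '[[[-1,-0.5,1,0,0,0,0],[-1,-0.8,1.6,0,0,0,0],[-1,-0.8,1.6,0,0,0,0],[-1,-0.8,1.6,0,0,0,0]]]'
python3 - <<'E'
from h import *
c,P=look("w4",[(.517,-.243,.087)])
blob(c,P,65,.05,.07,(.517,-.243))
E
```

```text
time_s: 8.68
eef_pos: [0.5185, -0.2271, 0.2567]
eef_rot: [-0.001, 0.989, 0.147, -0.001]
wrist_force: [0.4, 0.6, 0.0]
opening: 0.003
grasp_force: 0.0
time_s: 9.18
eef_pos: [0.5169, -0.2421, 0.2583]
eef_rot: [-0.0, 0.989, 0.148, 0.0]
wrist_force: [0.1, 0.9, 0.8]
opening: -0.0
grasp_force: 0.0
9.175 [ 0.5169 -0.2421  0.2583] -0.00019717052781150204 [0.1 0.9 0.8]
target (0.517, -0.243, 0.087) tool shift cm [-0.02  0.09 17.13]
blob 760 circle ((0.5191701650619507, -0.24389085173606873), 0.02028476446866989) z 0.0576
```

View pics/w4.png

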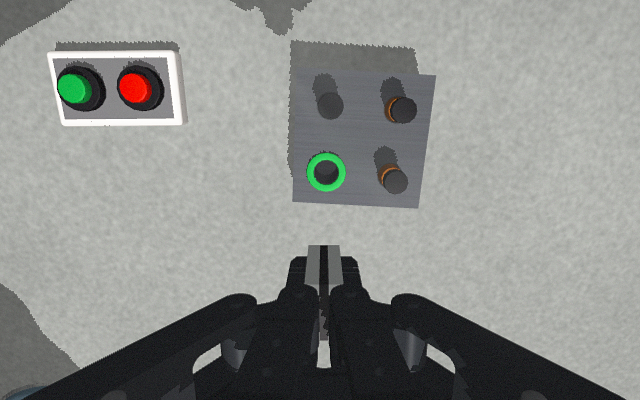

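The ring is clear at (326,172), with amber vials ahead at (330,105) and to the right at (393,180). Going down over it.

```bash
python3 -m handwheel '[[[-1,0.1,0.15,2,0,0,0],[-1,0.1,0.15,5,0,0,0],[-1,0.1,0.15,8.5,0,0,0],[-1,0.1,0.15,12,0,0,0],[-1,0.1,0.15,14.5,0,0,0],[-1,0.1,0.15,16,0,0,0],[-1,0.1,0.15,16.8,0,0,0],[-1,0.1,0.15,17.1,0,0,0],[-1,0.1,0.15,17.1,0,0,0],[-1,0.1,0.15,17.1,0,0,0]]]'
python3 - <<'E'
from h import *
c,P=look("w5",[(.5182,-.2435,.087)])
blob(c,P,65,.05,.07,(.517,-.243))
blob(c,P,65,.02,.07,(.521,.017))
E
```

```text
time_s: 10.48
eef_pos: [0.5185, -0.2445, 0.0881]
eef_rot: [0.001, 0.989, 0.148, 0.0]
wrist_force: [0.3, 0.7, 0.4]
opening: 0.003
grasp_force: 0.0
10.475 [ 0.5185 -0.2445  0.0881] 0.003490188671153888 [0.3 0.7 0.4]
target (0.5182, -0.2435, 0.087) tool shift cm [-0.   -0.11  0.11]
blob 1898 circle ((0.519263505935669, -0.24358819425106049), 0.020282436162233353) z 0.0576
blob 0 circle ((0.0, 0.0), 0.0) z nan
  return _methods._mean(a, axis=axis, dtype=dtype,
  ret = ret.dtype.type(ret / rcount)
```

View pics/w5.png

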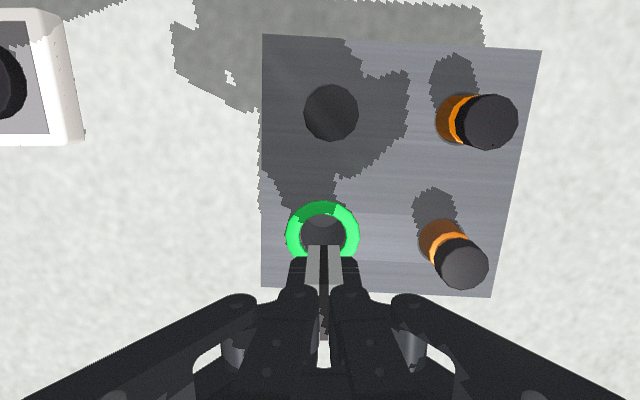

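The tips are over the ring, centred at (322,236), within about 1 mm, and clear of the vials. I'm holding, going up, and heading for the key.

```bash
for i in 1 2; do python3 -m handwheel '[[[-1,0,0,0,0,0,0],[-1,0,0,0,0,0,0],[-1,0,0,0,0,0,0],[-1,0,0,0,0,0,0],[-1,0,0,0,0,0,0],[-1,0,0,0,0,0,0],[-1,0,0,0,0,0,0],[-1,0,0,0,0,0,0],[-1,0,0,0,0,0,0],[-1,0,0,0,0,0,0]]]'; done
python3 -m handwheel '[[[-1,0,0,-1,0,0,0],[-1,0,0,-4,0,0,0],[-1,0,0,-8,0,0,0],[-1,0,0,-12,0,0,0],[-1,0,0,-15,0,0,0],[-1,0,0,-16,0,0,0],[-1,0,0,-16,0,0,0]]]'
python3 -m handwheel '[[[-1,1,-3,0,0,0,0],[-1,2,-7,0,0,0,0],[-1,3.5,-11,0,0,0,0],[-1,4.5,-15,0,0,0,0],[-1,6,-19,0,0,0,0],[-1,7,-22.5,0,0,0,0],[-1,7.6,-24.5,0,0,0,0],[-1,7.6,-24.9,0,0,0,0],[-1,7.6,-24.9,0,0,0,0],[-1,7.6,-24.9,0,0,0,0]]]'
python3 - <<'E'
from h import *
c,P=look("w6",[(.5215,.017,.065)])
blob(c,P,65,.03,.06,(.521,.017))
blob(c,P,0,.03,.06,(.539,-.04))
E
```

```text
time_s: 11.78
eef_pos: [0.5181, -0.2442, 0.0873]
eef_rot: [-0.0, 0.989, 0.148, -0.0]
wrist_force: [0.1, 1.0, 0.5]
opening: 0.003
grasp_force: 0.0
time_s: 13.02
eef_pos: [0.5181, -0.2442, 0.0873]
eef_rot: [0.0, 0.989, 0.148, 0.0]
wrist_force: [-0.0, 0.5, -0.0]
opening: 0.001
grasp_force: 0.0
time_s: 13.9
eef_pos: [0.5182, -0.2443, 0.2476]
eef_rot: [0.0, 0.989, 0.148, 0.0]
wrist_force: [-0.5, 0.5, -0.1]
opening: 0.001
grasp_force: 0.0
time_s: 15.15
eef_pos: [0.5178, 0.0153, 0.2469]
eef_rot: [0.0, 0.989, 0.147, -0.0]
wrist_force: [-0.3, -0.4, 0.8]
opening: 0.002
grasp_force: 0.0
15.15 [0.5178 0.0153 0.2469] 0.0021222073511424208 [-0.3 -0.4  0.8]
target (0.5215, 0.017, 0.065) tool shift cm [ 0.41 -0.06 18.19]
blob 619 circle ((0.5222055315971375, 0.01609928533434868), 0.015031436458230019) z 0.0435
blob 619 circle ((0.5404506325721741, -0.041676115244627), 0.015275619924068451) z 0.0434
```

View pics/w6.png

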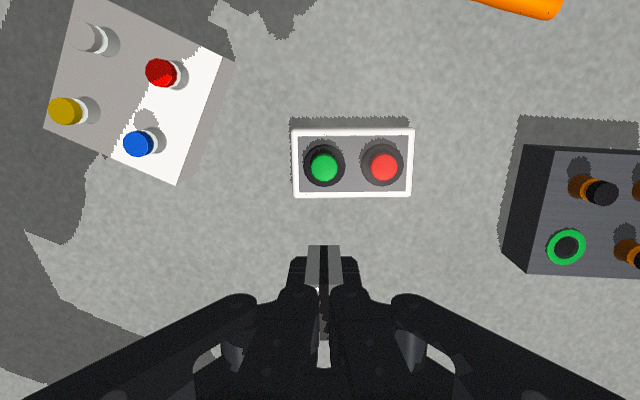

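The green key is centred at (323,167), with the red key at (383,165) to its right. I'm going down to about 1 cm above the green one.

```bash
python3 -m handwheel '[[[-1,0.4,0,2,0,0,0],[-1,0.4,0,6,0,0,0],[-1,0.4,0,10,0,0,0],[-1,0.4,0,14,0,0,0],[-1,0.4,0,17,0,0,0],[-1,0.4,0,18.5,0,0,0],[-1,0.4,0,19.2,0,0,0],[-1,0.4,0,19.2,0,0,0],[-1,0.4,0,19.2,0,0,0]]]'
python3 - <<'E'
from h import *
c,P=look("w7",[(.5218,.0162,.044)])
blob(c,P,65,.03,.06,(.521,.017))
E
```

```text
time_s: 16.32
eef_pos: [0.5228, 0.0171, 0.0565]
eef_rot: [0.0, 0.989, 0.148, 0.001]
wrist_force: [0.1, -0.0, 0.0]
opening: 0.001
grasp_force: 0.0
16.325 [0.5228 0.0171 0.0565] 0.001344696572061771 [ 0.1 -0.   0. ]
target (0.5218, 0.0162, 0.044) tool shift cm [-0.12  0.06  1.25]
blob 1421 circle ((0.5228767395019531, 0.01636349968612194), 0.014717943035066128) z 0.0431
```

```bash
python3 -m handwheel '[[[-1,0,0,0.3,0,0,0],[-1,0,0,0.6,0,0,0],[-1,0,0,0.9,0,0,0],[-1,0,0,1.1,0,0,0],[-1,0,0,1.3,0,0,0],[-1,0,0,1.5,0,0,0],[-1,0,0,1.5,0,0,0],[-1,0,0,1.5,0,0,0]]]'
```

```text
time_s: 17.38
eef_pos: [0.5216, 0.0174, 0.0404]
eef_rot: [-0.0, 0.989, 0.148, -0.0]
wrist_force: [-3.3, 1.0, 4.3]
opening: -0.001
grasp_force: 1.7
```

Contact at 4 N, so the key is nearly down. I'm pressing in small steps until it hits the stop.

```bash
python3 -m handwheel '[[[-1,0,0,0.1,0,0,0],[-1,0,0,0.2,0,0,0],[-1,0,0,0.2,0,0,0],[-1,0,0,0.2,0,0,0]]]'; python3 -m handwheel '[[[-1,0,0,0.1,0,0,0],[-1,0,0,0.1,0,0,0],[-1,0,0,0.1,0,0,0]]]'
```

```text
time_s: 17.88
eef_pos: [0.5217, 0.0174, 0.0383]
eef_rot: [-0.0, 0.989, 0.148, -0.0]
wrist_force: [-2.5, 0.9, 5.1]
opening: -0.001
grasp_force: 2.3
time_s: 18.25
eef_pos: [0.5218, 0.0173, 0.0379]
eef_rot: [0.0, 0.989, 0.148, -0.0]
wrist_force: [-5.3, 0.6, 11.0]
opening: 0.007
grasp_force: 5.7
```

The force rose to 11 N, so the key is on its stop. Releasing and backing away.

```bash
python3 -m handwheel '[[[-1,0,0,0.2,0,0,0],[-1,0,0,0.2,0,0,0],[-1,0,0,-0.5,0,0,0],[-1,0,0,-1.5,0,0,0],[-1,0,0,-4,0,0,0],[-1,0,0,-8,0,0,0],[-1,0,0,-13,0,0,0],[-1,0,0,-17,0,0,0],[-1,0,0,-20,0,0,0],[-1,0,0,-21,0,0,0]]]'; python3 -m handwheel '[[[-1,0,0,0,0,0,0],[-1,0,0,0,0,0,0],[-1,0,0,0,0,0,0],[-1,0,0,0,0,0,0]]]'
python3 - <<'E'
from h import *
c,P=look("w8",[])
blob(c,P,65,.03,.06,(.521,.017))
E
```

```text
time_s: 19.5
eef_pos: [0.523, 0.0171, 0.2495]
eef_rot: [0.001, 0.989, 0.148, 0.002]
wrist_force: [-0.0, -0.0, 0.7]
opening: 0.002
grasp_force: 0.0
time_s: 20.0
eef_pos: [0.5214, 0.0174, 0.2464]
eef_rot: [-0.0, 0.989, 0.148, -0.001]
wrist_force: [-0.3, 0.5, 0.0]
opening: 0.001
grasp_force: 0.0
20.0 [0.5214 0.0174 0.2464] 0.0010762638102032895 [-0.3  0.5  0. ]
blob 604 circle ((0.5224111676216125, 0.015955746173858643), 0.014904516749083996) z 0.0434
```

View pics/w8.png

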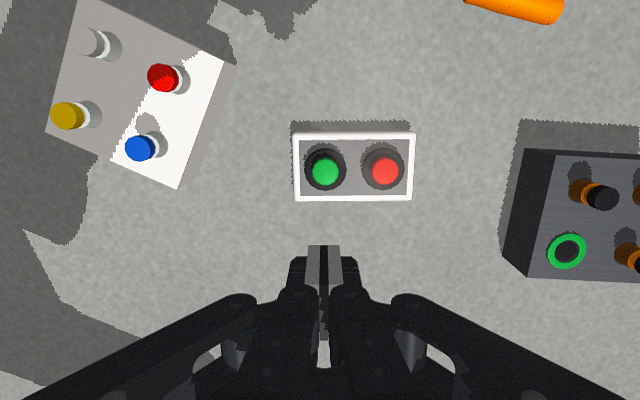

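The green key, at (325,172), is back up at z 0.043. Nothing else has moved and the arm is clear.

```bash
python3 -c "
from bench import ctrl
print(ctrl.hand_in())"
```

```text
the job is handed in; nothing more can be done
None
```

I pointed at the red cap and then at the green ring for over 2 s each, pressed the green key to its stop and saw it come back up, then handed the job in at about 20 s with the arm clear of everything.

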